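# Stake the earth stud of a mains transformer plate

### The job

Seat the transformer's foot plate on the staking tool's two locating pegs, lying flat on the bed with its brass earth stud under the punch, and let go of it. Then take the mallet and strike the cap of the sprung punch down with a brisk blow (more than one if needed; never push it by hand) until the stud is driven fully home in the plate, and lay the mallet back down at rest on the blue mat, clear of the tool, leaving the other things on the bench where they are.

Things in the scene. Friction and masses are not known exactly. Their poses are not given: they have to be found in the camera images.
- staker: Bench staking tool, fixed: grey-green cast C-frame, base 270 x 110 x 18 mm. Origin on the punch axis at bench level. x points from the open throat to the column; base x -140 to 130, column x 70 to 125, 44 wide; top arm 40 wide, 95 to 135 high, round boss 46 across, 87 to 145 high, about the punch. Punch tip at rest 70 high. The part goes in from the -x side.
- bed (a point): Point on the staking tool's dark steel bed midway between its two bright locating pegs, at tool x = -33 mm, 30 mm above the bench; tool axes. The pegs stand at y = -18 and +18 mm from it: 8 mm thick, 9 mm tall, top 3 mm tapered. The flat bed runs from tool x = -135 to +30 mm, 64 mm wide, all 30 mm high; the bore for the stud is at tool x = 0.
- nest (a point): Where the origin of transformer comes when seated: on the bed's top face (30 mm above the bench) at tool x = -55 mm, y = 0. Same axes as the tool; the seated plate's x axis points the same way as the tool's x.
- punch (a joint): Travel of the sprung punch, m: 0 = up at rest, grows as it goes down, 0.034 = its stop. With a plate seated it meets the undriven stud at about 0.025 and has it home at about 0.031. The spring needs about 2.5 N at first and 5 N at the end; the stud takes about 5 N more. It springs back up when let go.
- punch_top (a point): Centre of the face to be struck: the top of the round steel cap of the punch, 36 mm across and 14 mm thick, 195 mm above the bench at rest; it moves down with the punch. (The cap is called punch_c0 in the rules.)
- transformer: Small mains transformer on an aluminium foot plate, loose, about 0.55 kg. Plate 150 (x) x 60 (y) x 5 mm; origin: centre of its underside. Two 10 mm holes for the pegs at x = 22, y = -18 and +18 mm; brass earth stud at x = 55, y = 0. Transformer at x = -42 mm: see winding. Core 56 (x) x 30 (y) mm, up to 51 mm, solder lugs up to 60 mm above the origin.
- winding (a point): Centre of the transformer's yellow-taped winding, at x = -42 mm, y = 0, 28 mm above the plate's underside; plate axes. The winding is 32 (x) x 46 (y) x 30 (z) mm; its flat faces 23 mm either side along y are a good grip.
- stud (a joint): How far the brass earth stud has been driven into the plate, in m: 0 = its 16 mm head (4 mm thick) stands 6 mm clear of the plate, so its top is 15 mm above the plate's underside; 0.006 = fully home, head down on the plate. It stays where it is driven.
- mallet: Soft-faced mallet, loose, about 0.5 kg, standing on its lower face, handle level. Head: cylinder 80 mm tall, faces 50 mm across (orange below, white above). Origin: centre of the lower face; z along the head. Wooden handle from the head along -x to x = -188 mm, 24 wide (y), 28 high, its centre line 40 mm above the lower face. Centre of mass 12 mm from the head's axis.
- mat: Dark blue bench mat, 500 (x) x 860 (y) x 2 mm, fixed; origin: centre of its underside. The loose things stand on it.
- screwdriver: Bystander: red-handled screwdriver, 200 mm long, 26 mm thick, lying on the mat along its x axis (handle to -x); origin: middle of its length, at its underside.
- solder: Bystander: solder reel, 54 mm across, 50 mm tall; origin: centre of its underside.
- screw_jar: Bystander: clear jar with a blue cap, 52 mm across, 62 mm tall; origin: centre of its underside.
- tape: Bystander: roll of yellow tape lying flat, 90 mm across, 19 mm tall; origin: centre of its underside.
- multimeter: Bystander: yellow multimeter lying flat, 90 (x) x 175 (y) x 48 mm; origin: centre of its underside.

How it is judged:
By the outcome, as a careful person would: the job done as asked, in the order asked, and still so for the second after the job is handed in, with the robot touching nothing.
It also fails if it takes over 64 s, if anything falls off the work surface, if the arm or the gripper's body presses on something with over 40 N, if the wrist force passes 120 N, or if a joint passes its speed limit or range.

### The arm

A 6-joint arm with a two-finger parallel gripper is mounted at the origin on the work surface. World frame = base frame: x ahead of the robot, y to its left, z up, the work surface at z = 0. Lengths are in m, angles in degrees, forces in N, time in s.
With the tool pointing down it reaches from about 0.4 to 0.825 m from the base axis. Payload 7 kg.
Tool frame: the origin (TCP) lies on the mounting face of the last link; the fingertips stand 178 mm ahead of it and the grasp point (between the pads) lies 159 mm ahead of it; z points along the fingers, y is the line along which they close (so a half turn about z gives the same grasp; the last joint's range is limited). The gripper opens to 88 mm and grips with 3 to 60 N. Pads are 19 mm wide; open, the fingers measure 130 mm over their backs; the gripper's body (78 mm by 193 mm) begins 47 mm behind the grasp point.
Start: joints at [86.179, 20.546, 0.682, 0, -70.136, -16.507], TCP at [0.235, 0.633, 0.405] pointing down, gripper open.
Joint ranges: [-176.03, 176.03], [-82.01, 121.73], [-58.28, 71.71], [-173.87, 95.51], [-174.79, -0.11], [-173.66, 173.66]. Speed limits (degrees/s): [136.94, 136.94, 172.46, 180, 180, 180].

### API

Orientations are given as a 3x3 rotation matrix whose columns are the frame's x, y, z axes.
In Python, from plant import manip gives the robot as it stands.
- The arm moves only by the shell command python3 -m inch 'ROWS'. ROWS is JSON, a list of rows, each a list of 3 entries, a list of its own where there are three numbers: the shift along the tool's x, y, z in mm, then the turn, a rotation vector about the tool's x, y, z in degrees, then the opening, from 0 (shut) to 1 (fully open). In form: [[[tx, ty, tz], [ax, ay, az], claw], ...]. A call has 1 to 20 rows; each row is the pose to reach, as a shift and turn from the pose commanded when the call began, along the tool's axes at that moment; what a row does not reach only later rows make up. A row lasts 1/8 s, in which the tool goes at most 62.5 mm and 10.7 degrees, less where a joint would pass 70% of its speed; a pose out of reach is approached as far as the arm can. A call with a gripper value outside its range is refused whole. The fingers move at their own pace and stop on an object; the grip force is fixed at half the most. Time passes only in rows, so rows that repeat a pose let the fingers close. It gives the time, the measured TCP pose, the force, the opening and the grip force at its end, in the units of the state.
- manip.sense(): the state, without advancing time (a new reading comes with each control period).
- manip.read_camera(name): name is "scene" or "top" or "wrist"; returns (picture, depth): 384x512x3 uint8, blue, green, red; 384x512 float32, m along the optical axis (not along the pixel's ray), 0 where there is no reading.
- manip.calibration(name): a dict with "fov_y" (degrees; the focal length in pixels is half the picture's height over the tangent of half this angle, whatever the lens; pixels are square), "cx", "cy" (the principal point, pixels), "k1" (the pictures are not rectified: a ray, as slopes to the right and down, at radius r is drawn at 1 + k1 r^2 times it, then the intrinsics apply), "view" (4x4, takes a point from world to camera coordinates); the wrist camera has in their place "T_tool_cam" (4x4, takes a point from camera to tool coordinates, whose origin is the TCP and whose axes are the flange's). Camera axes: x right, y down, z forward; pixel columns grow to the right and rows downward; lengths in m; the calibration is good to about 2 mm. A picture is of the moment at which its call begins: read the wrist's pose just before it. calibration takes no time and is no camera call.
- manip.finish_job(): hands the job in; it is judged then, once.
The state is a dict: "t": time; "joint_pos": joint angles; "qd": joint speeds; "joint_torque": joint torques, N m; "tcp_pos": TCP position; "eef_rot": TCP orientation; "ft_force": force on the tool from outside, world axes, zero at the start; "wrist_torque": the same for the moment, N m; "opening": opening from 0.0 (shut) to 1.0 (fully open); "finger_force": force on a finger pad.
Only numpy, scipy, OpenCV 4.12 (cv2) and the standard library are available. Lean on these libraries where they do the work, as an engineer would, in place of code of your own. Each camera call takes 0.05 s, during which the arm holds its last target. There are 200 camera calls.

## Working session

There is one attempt and no reset: what is moved stays moved. The work goes in short steps, Python scripts to look and compute and a shell command to move; the robot and the scene stay as the last step left them, time stands still between calls to the robot, and variables do not carry over. Pictures are saved under pics/ and viewed, at most 12 in all, crops included, and the job is handed in when it is done.

```bash
mkdir -p pics
cat > h.py <<'E'
import numpy as np, cv2
from plant import manip
def grab(n,tag):
    s=manip.sense(); im,d=manip.read_camera(n); c=manip.calibration(n)
    if 'view' in c: M=np.linalg.inv(np.array(c['view']))
    else:
        T=np.eye(4);T[:3,:3]=np.array(s['eef_rot']);T[:3,3]=s['tcp_pos'];M=T@np.array(c['T_tool_cam'])
    f=192/np.tan(np.radians(c['fov_y']/2))
    np.savez(f'{tag}.npz',im=im,d=d,M=M,k=np.array([f,c['cx'],c['cy'],c['k1']]))
    cv2.imwrite(f'pics/{tag}.png',im)
def ld(tag):
    return np.load(f'{tag}.npz')
def rays(z,u,v):
    f,cx,cy,k1=z['k']; x=(np.asarray(u,float)-cx)/f;y=(np.asarray(v,float)-cy)/f
    a,b=x.copy(),y.copy()
    for _ in range(20):
        s=1+k1*(a*a+b*b);a=x/s;b=y/s
    return np.stack([a,b,np.ones_like(a)],-1)
def cloud(z):
    v,u=np.mgrid[:384,:512]; P=rays(z,u,v)*z['d'][...,None]
    P=P@z['M'][:3,:3].T+z['M'][:3,3]; P[z['d']==0]=np.nan; return P
def atz(z,u,v,h):
    r=rays(z,u,v)@z['M'][:3,:3].T;o=z['M'][:3,3]
    return o+r*((h-o[2])/r[...,2])[...,None]
def proj(z,P):
    M=np.linalg.inv(z['M']);p=np.asarray(P)@M[:3,:3].T+M[:3,3];f,cx,cy,k1=z['k']
    a=p[...,0]/p[...,2];b=p[...,1]/p[...,2];s=1+k1*(a*a+b*b)
    return np.stack([a*s*f+cx,b*s*f+cy],-1)
E
python3 - <<'E'
from h import *
for n in('top','scene'): grab(n,n)
a=cv2.imread('pics/top.png');b=cv2.imread('pics/scene.png')
cv2.imwrite('pics/top2.png',cv2.resize(a,(800,600)));cv2.imwrite('pics/scene2.png',cv2.resize(b,(800,600)))
print(manip.sense()); print(manip.calibration('wrist'))
E
```

```text
{'t': 0.1, 'joint_pos': array([ 8.61776558e+01,  2.05880226e+01,  6.38043507e-01, -1.87982223e-02,
       -7.01367119e+01, -1.65057751e+01]), 'qd': array([-0.02359124, -0.18046188,  0.09011475, -0.05615253,  0.06249059,
       -0.04319895]), 'joint_torque': array([-1.49309024e-03, -5.84162378e+01,  2.93753082e+01,  7.01547459e+00,
        1.01895374e-02, -5.11846156e-05]), 'tcp_pos': array([0.23444315, 0.6327849 , 0.40379759]), 'eef_rot': array([[ 9.37679768e-01, -3.47500339e-01, -4.08747916e-04],
       [-3.47500553e-01, -9.37678595e-01, -1.48909005e-03],
       [ 1.34185123e-04,  1.53832974e-03, -9.99998808e-01]]), 'ft_force': array([0.8736076 , 0.34373009, 0.66261277]), 'wrist_torque': array([-0.00915623,  0.00589256, -0.02632149]), 'finger_force': 0.0, 'opening': 0.999520541478115}
{'fov_y': 62.25186655753474, 'cx': 253.94176933171738, 'cy': 189.18914647978085, 'k1': -0.05649584276500121, 'T_tool_cam': array([[-1.42157898e-03, -9.53058272e-01, -3.02783602e-01,
         8.26783065e-02],
       [ 9.99998653e-01, -1.10626562e-03, -1.21288423e-03,
        -3.49544252e-04],
       [ 8.20990260e-04, -3.02784918e-01,  9.53058560e-01,
         2.03045869e-02],
       [ 0.00000000e+00,  0.00000000e+00,  0.00000000e+00,
         1.00000000e+00]])}
```

View pics/top2.png

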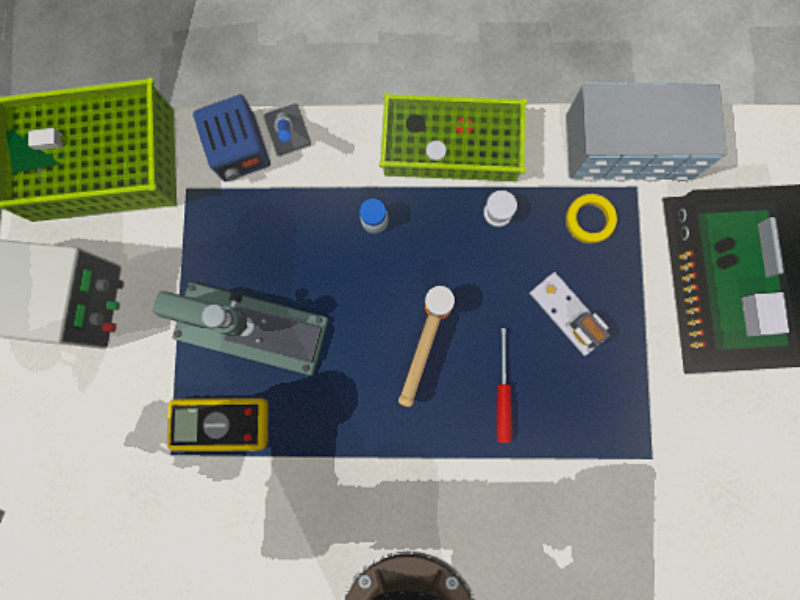

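View pics/scene2.png

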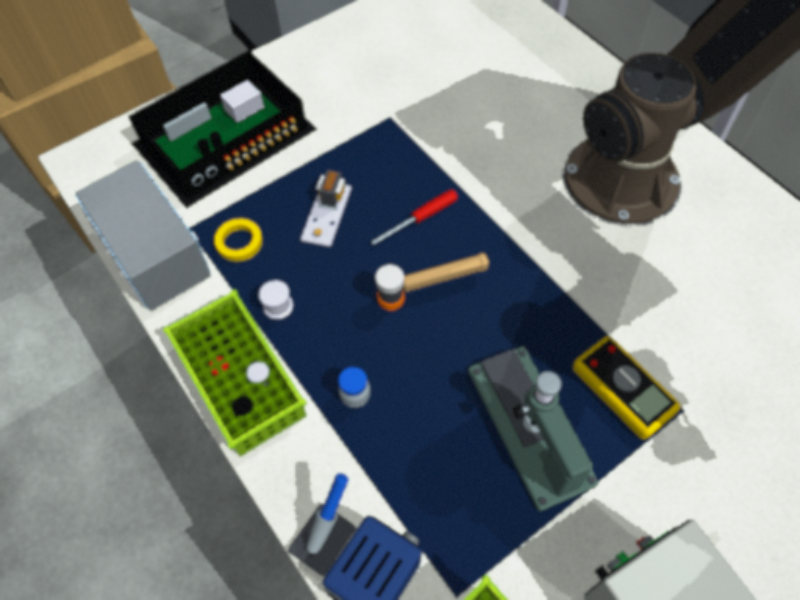

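The top view (800 px scale) shows the tool cap at (214,315), the mallet head at (440,300) with its handle end at (406,402), and the transformer winding at (593,328) with its stud at (551,288). The scene view agrees. Next I measure.

Run:
```python
from h import *
z=ld('top'); P=cloud(z)
print('base',proj(z,[[0,0,0.],[.235,.633,.4]])*1.5625, 'cam',z['M'][:3,3])
S=.64
for n,u,v,h in [('cap',214,315,.195),('malhead',440,300,.082),('malend',406,402,.056),('wind',593,328,.045),('stud',551,288,.017),('hole1',555,308,.007),('hole2',568,297,.007),
 ('mat TL',186,188,.002),('mat BR',651,458,.002),('mat TR',637,188,.002),('bedcornerR1',327,316,.018),('bedcornerR2',315,374,.018),('solder',500,203,.05),('jar',373,212,.062),('tape',592,218,.019),('mm1',170,400,.04),('mm2',267,450,.04),('sd tip',503,329,.01),('sd end',504,441,.02)]:
    u*=S;v*=S; print(n,atz(z,np.array(u),np.array(v),h).round(4), P[int(round(v)),int(round(u))].round(4))
```

```text
base [[ 408.42949702  624.09964028]
 [-140.05093914  528.89614375]] cam [ 0.40771128 -0.00933541  1.06153277]
cap [0.5109 0.2937 0.195 ] [0.51   0.2939 0.1941]
malhead [ 0.5506 -0.0528  0.082 ] [ 0.5506 -0.0539  0.0823]
malend [0.3793 0.0046 0.056 ] [0.3801 0.0042 0.0588]
wind [ 0.507  -0.3202  0.045 ] [ 0.5049 -0.3157  0.0638]
stud [ 0.5821 -0.2561  0.017 ] [ 0.5832 -0.2574  0.0159]
hole1 [ 0.547  -0.2645  0.007 ] [ 0.5479 -0.2649  0.003 ]
hole2 [ 0.5672 -0.2888  0.007 ] [ 0.5681 -0.2913  0.0027]
mat TL [0.7795 0.4294 0.002 ] [0.7807 0.4298 0.0014]
mat BR [ 0.2813 -0.4265  0.002 ] [ 0.2817 -0.4273  0.0025]
mat TR [ 0.7756 -0.4285  0.002 ] [ 0.7778 -0.4309 -0.0015]
bedcornerR1 [0.5306 0.1483 0.018 ] [5.333e-01 1.518e-01 3.000e-04]
bedcornerR2 [0.4264 0.1675 0.018 ] [0.4278 0.1691 0.0019]
solder [ 0.7309 -0.1627  0.05  ] [ 0.7313 -0.163   0.0482]
jar [0.7112 0.064  0.062 ] [0.7104 0.0632 0.0618]
tape [ 0.7121 -0.3355  0.019 ] [ 0.7146 -0.3399  0.0058]
mm1 [0.3788 0.4193 0.04  ] [0.3777 0.4351 0.0009]
mm2 [0.2955 0.2439 0.04  ] [0.2915 0.2524 0.0043]
sd tip [ 0.5084 -0.169   0.01  ] [ 0.5066 -0.1683  0.0165]
sd end [ 0.312  -0.1655  0.02  ] [ 0.3135 -0.1653  0.0291]
```

```bash
cat >> h.py <<'E'
from scipy.spatial.transform import Rotation as Ro
def Rd(yaw):
    c,s=np.cos(np.radians(yaw)),np.sin(np.radians(yaw)); return np.array([[c,s,0],[s,-c,0],[0,0,-1.]])
def go(pos,yaw):
    s=manip.sense();R=np.array(s['eef_rot'])
    t=R.T@(np.array(pos)-s['tcp_pos'])*1000; a=np.degrees(Ro.from_matrix(R.T@Rd(yaw)).as_rotvec())
    print('t %.2f'%s['t'],'shift',t.round(1),'turn',a.round(2),'rows>=',np.linalg.norm(t)/62.5,np.linalg.norm(a)/10.7)
E
python3 -c "
from h import *
go([.489,.1995,.365],-103.2)"
```

```text
t 0.10 shift [389.3 317.8  39.3] turn [ 7.000e-02 -7.000e-02  8.287e+01] rows>= 8.06438480649124 7.744441010123044
```

```bash
python3 -m inch '[[[389,318,0],[0,0,83],1],[[389,318,0],[0,0,83],1],[[389,318,0],[0,0,83],1],[[389,318,0],[0,0,83],1],[[389,318,0],[0,0,83],1],[[389,318,0],[0,0,83],1],[[389,318,0],[0,0,83],1],[[389,318,0],[0,0,83],1],[[389,318,0],[0,0,83],1],[[389,318,0],[0,0,83],1],[[389,318,0],[0,0,83],1],[[389,318,0],[0,0,83],1],[[389,318,0],[0,0,83],1],[[389,318,0],[0,0,83],1]]'
python3 - <<'E'
from h import *
grab('wrist','w1');a=cv2.imread('pics/w1.png');cv2.imwrite('pics/w1b.png',cv2.resize(a,(800,600),interpolation=cv2.INTER_CUBIC))
z=ld('w1');print(manip.sense()['tcp_pos'],manip.sense()['qd'])
x=np.array([.228,.974]);y=np.array([-.974,.228]);o=np.array([.511,.2937])
for h in(.03,.039):
  for s in(-.018,.018): p=o-.033*x+s*y;print(proj(z,[p[0],p[1],h])*1.5625)
E
```

```text
t: 1.85
tcp_pos: [0.4886, 0.2001, 0.4047]
eef_rot: [[-0.23, -0.973, -0.0], [-0.973, 0.23, 0.0], [-0.0, 0.0, -1.0]]
ft_force: [0.4, -0.8, 0.0]
opening: 1.0
finger_force: 0.0
[0.48867403 0.19991837 0.40468395] [-0.29649855 -0.10107198 -0.06542564 -0.01853284 -0.0289004   0.00116817]
[373.49850627 336.10240641]
[420.36047468 335.93765695]
[372.98284301 340.65123485]
[420.91805734 340.48251327]
```

View pics/w1b.png

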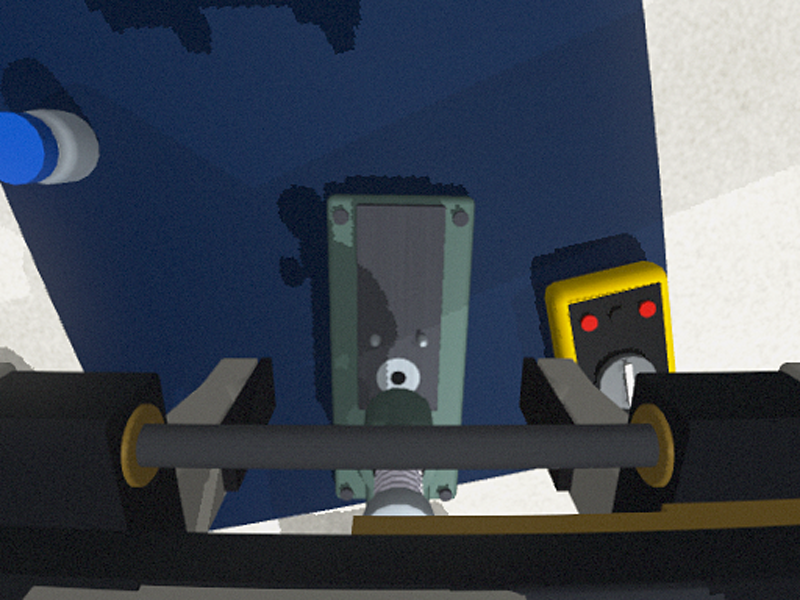

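The wrist view (800 px scale) shows the pegs at (375,340) and (422,338), where the top-camera estimate predicted them, and the bore at (398,378). I'll enlarge that area, get the staker axis, and work out the transformer hover.

Run:
```python
from h import *
z=ld('w1');c=z['im'][195:255,220:290];cv2.imwrite('pics/w1c.png',cv2.resize(c,None,fx=9,fy=9,interpolation=cv2.INTER_CUBIC))
go([.5075,-.319,.377],-140)
```

```text
t 1.90 shift [ 500.7 -137.6   27.7] turn [-0.    0.   36.71] rows>= 8.319955283288401 3.430916661647906
```

View pics/w1c.png

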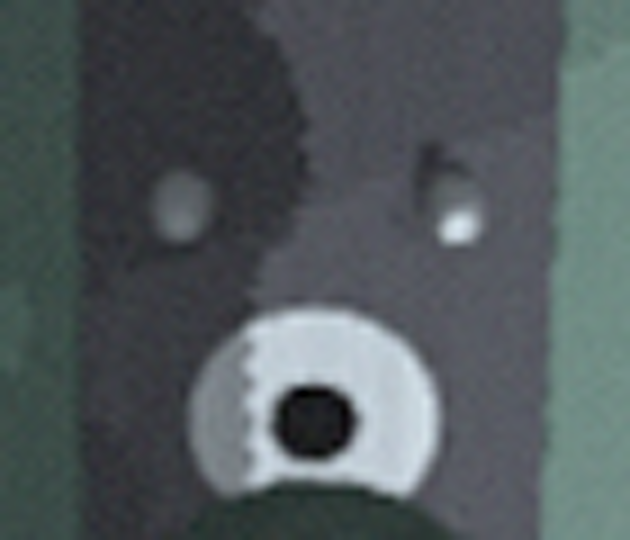

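```bash
python3 - <<'E'
from h import *
z=ld('w1')
a=lambda u,v,h:atz(z,np.array(u),np.array(v),h)[:2]
b=a(254.44,241.33,.03);l=a(239.8,217.4,.0355);r=a(270.3,217.6,.0355);f1=a(357/1.5625,205/1.5625,.03);f2=a(445/1.5625,205/1.5625,.03)
print(b,l,r,np.linalg.norm(l-r),f1,f2)
m=(l+r)/2;f=(f1+f2)/2;an=lambda d:np.degrees(np.arctan2(d[1],d[0]))
print('yaws',an(b-f),an(m-f),an(b-m),an(l-r)+90,np.linalg.norm(b-m),np.linalg.norm(m-f),m)
E
python3 -m inch '[[[200,-55,0],[0,0,15],1],[[501,-138,0],[0,0,36.7],1],[[501,-138,0],[0,0,36.7],1],[[501,-138,0],[0,0,36.7],1],[[501,-138,0],[0,0,36.7],1],[[501,-138,0],[0,0,36.7],1],[[501,-138,0],[0,0,36.7],1],[[501,-138,28],[0,0,36.7],1],[[501,-138,28],[0,0,36.7],1],[[501,-138,28],[0,0,36.7],1],[[501,-138,28],[0,0,36.7],1],[[501,-138,28],[0,0,36.7],1],[[501,-138,28],[0,0,36.7],1]]'
python3 - <<'E'
from h import *
grab('wrist','w2');a=cv2.imread('pics/w2.png');cv2.imwrite('pics/w2b.png',cv2.resize(a[100:340,100:420],(800,600),interpolation=cv2.INTER_CUBIC))
E
```

```text
[0.51106988 0.29571789] [0.52006683 0.25837596] [0.48496142 0.26699915] 0.036148984920811644 [0.50792598 0.15775748] [0.44722752 0.17217086]
yaws 75.63236642430677 75.68458706197863 75.47800966706188 76.19927449641158 0.03412042887601557 0.10085501346339311 [0.50251412 0.26268756]
t: 3.52
tcp_pos: [0.5078, -0.3189, 0.3773]
eef_rot: [[-0.766, -0.643, 0.001], [-0.643, 0.766, -0.0], [-0.001, -0.001, -1.0]]
ft_force: [0.8, 0.1, -0.4]
opening: 1.001
finger_force: 0.0
```

View pics/w2b.png

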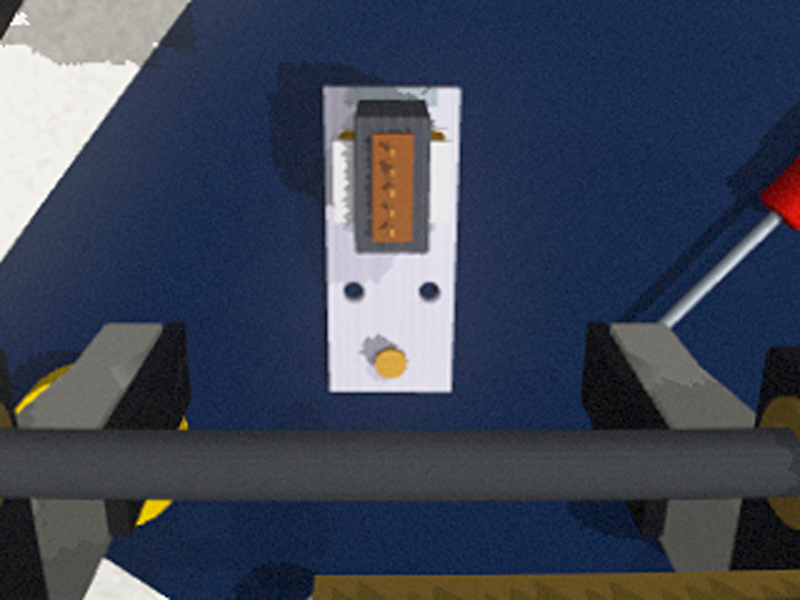

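The crop (2.5×, offset 100,100) shows the holes at (354,291) and (430,291), the stud at (391,362), and the plate corners at (322,86), (462,87), (330,391) and (452,391).

Run:
```python
from h import *
z=ld('w2')
a=lambda u,v,h:atz(z,np.array(100+(u+.5)/2.5-.5),np.array(100+(v+.5)/2.5-.5),h)[:2]
h1=a(354,291,.007);h2=a(430,291,.007);st=a(391,362,.017);c=[a(*p,.007) for p in((322,86),(462,87),(330,391),(452,391))]
an=lambda d:np.degrees(np.arctan2(d[1],d[0]));n=np.linalg.norm
b=(c[0]+c[1])/2;t=(c[2]+c[3])/2;hm=(h1+h2)/2
print('h',h1,h2,n(h1-h2),'L',n(b-t),'W',n(c[0]-c[1]),n(c[2]-c[3]),'st-h',n(st-hm),'end-h',n(t-hm))
print('yaw edges',an(t-b),an(c[2]-c[0]),an(c[3]-c[1]),'h-st',an(st-hm),'holes',an(h1-h2)+90, 'hm',hm,st)
yaw=40.0
for y in (an(t-b),):
  x=np.array([np.cos(np.radians(y)),np.sin(np.radians(y))]); w=hm-.064*x; print('wind',w); go([w[0],w[1],.032+.159],y-180)
```

```text
h [ 0.56588576 -0.29011843] [ 0.5427223  -0.26245299] 0.03608216286609469 L 0.15022318006955057 W 0.06142706009079516 0.06054431532498187 st-h 0.03231551962555466 end-h 0.053571569572139814
yaw edges 39.914371889835145 40.08226863953134 39.746036849961925 h-st 39.112020785879075 holes 39.93844836436578 hm [ 0.55430403 -0.27628571] [ 0.57937809 -0.25589984]
wind [ 0.50521576 -0.31735081]
t 3.58 shift [  1.    3.  186.2] turn [-0.04  0.03  0.12] rows>= 2.9801280626691224 0.012599129466370467
```

```bash
python3 -m inch '[[[1,3,60],[0,0,0.1],1],[[1,3,110],[0,0,0.1],1],[[1,3,150],[0,0,0.1],1],[[1,3,175],[0,0,0.1],1],[[1,3,186],[0,0,0.1],1],[[1,3,186],[0,0,0.1],1],[[1,3,186],[0,0,0.1],1]]'
python3 -m inch '[[[0,0,0],[0,0,0],0.45],[[0,0,0],[0,0,0],0.3],[[0,0,0],[0,0,0],0.3],[[0,0,0],[0,0,0],0.3],[[0,0,0],[0,0,0],0.3],[[0,0,0],[0,0,0],0.3]]'
python3 -c "from h import *
print(manip.sense()['tcp_pos'])"
```

```text
t: 4.45
tcp_pos: [0.5055, -0.3182, 0.192]
eef_rot: [[-0.767, -0.641, 0.002], [-0.641, 0.767, -0.001], [-0.001, -0.002, -1.0]]
ft_force: [-0.1, 0.1, 0.7]
opening: 0.996
finger_force: 0.0
t: 5.2
tcp_pos: [0.5049, -0.3181, 0.1907]
eef_rot: [[-0.767, -0.641, -0.0], [-0.641, 0.767, -0.0], [0.0, -0.0, -1.0]]
ft_force: [0.1, -0.3, 0.3]
opening: 0.519
finger_force: 30.0
[ 0.5049209  -0.31809597  0.1906843 ]
```

```bash
python3 -m inch '[[[0,0,-20],[0,0,0],0.3],[[0,0,-70],[0,0,0],0.3],[[0,0,-130],[0,0,0],0.3],[[0,0,-130],[0,0,0],0.3],[[0,0,-130],[0,0,0],0.3]]'
python3 -c "
from h import *
go([.4624,.1030,.3207],75.75-180)
go([.4624,.1030,.2347],75.75-180)"
```

```text
t: 5.82
tcp_pos: [0.504, -0.3176, 0.3194]
eef_rot: [[-0.768, -0.641, -0.002], [-0.641, 0.768, 0.002], [0.0, 0.002, -1.0]]
ft_force: [-0.7, -0.4, -6.2]
opening: 0.524
finger_force: 30.0
t 5.83 shift [-237.5  349.7   -0.6] turn [ 1.300e-01  2.000e-02 -3.592e+01] rows>= 6.762780189881861 3.3568759093333482
t 5.83 shift [-237.5  349.5   85.4] turn [ 1.300e-01  2.000e-02 -3.592e+01] rows>= 6.897038031329967 3.3568759093333482
```

```bash
python3 -m inch '[[[-25,35,0],[0,0,-4],0.3],[[-75,110,0],[0,0,-14],0.3],[[-110,160,0],[0,0,-23],0.3],[[-145,213,0],[0,0,-30],0.3],[[-180,265,0],[0,0,-36],0.3],[[-210,310,0],[0,0,-36],0.3],[[-230,340,0],[0,0,-36],0.3],[[-237.5,350,0],[0,0,-36],0.3],[[-237.5,350,20],[0,0,-36],0.3],[[-237.5,350,50],[0,0,-36],0.3],[[-237.5,350,75],[0,0,-36],0.3],[[-237.5,350,85],[0,0,-36],0.3],[[-237.5,350,85],[0,0,-36],0.3],[[-237.5,350,85],[0,0,-36],0.3],[[-237.5,350,85],[0,0,-36],0.3]]'
python3 - <<'E'
from h import *
print(manip.sense()['tcp_pos'],manip.sense()['opening'])
go([.4870,.1999,.2347],75.75-180)
grab('wrist','w3');grab('top','t3');a=cv2.imread('pics/t3.png');cv2.imwrite('pics/t3b.png',cv2.resize(a[160:250,100:220],(800,600),interpolation=cv2.INTER_CUBIC))
E
```

```text
t: 7.7
tcp_pos: [0.4631, 0.1029, 0.2365]
eef_rot: [[-0.244, -0.97, 0.001], [-0.97, 0.244, 0.001], [-0.001, -0.001, -1.0]]
ft_force: [-0.1, 0.4, -4.9]
opening: 0.526
finger_force: 30.0
[0.46307442 0.10292011 0.23648372] 0.5255021626803352
t 7.70 shift [-99.9   0.5   1.9] turn [-0.06  0.07  0.12] rows>= 1.5984563629705417 0.01428842361590608
```

View pics/t3b.png

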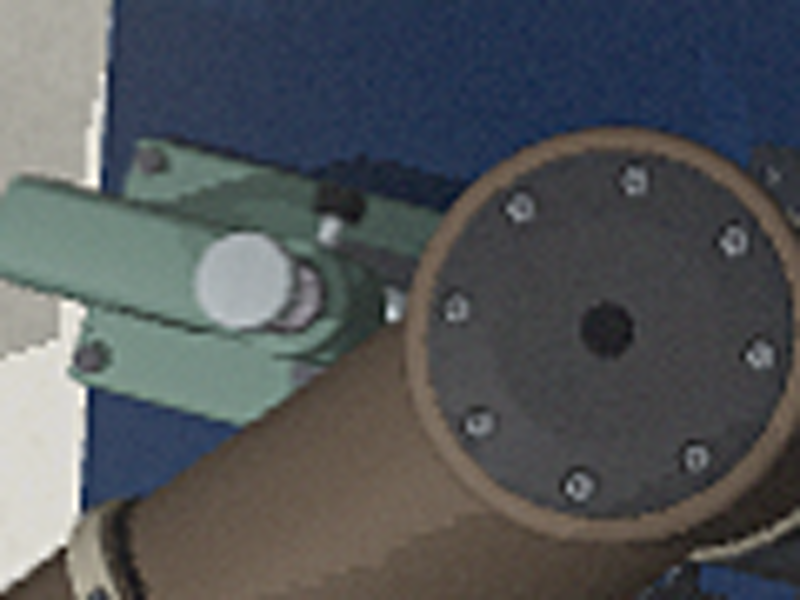

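The tool is seen from above, but the wrist hides the part, so I slide in using the measured pose.

```bash
python3 -m inch '[[[-30,0.3,1],[0,0,0.1],0.3],[[-60,0.5,1],[0,0,0.1],0.3],[[-85,0.5,1],[0,0,0.1],0.3],[[-95,0.5,1],[0,0,0.1],0.3],[[-100,0.5,1],[0,0,0.1],0.3],[[-100,0.5,1],[0,0,0.1],0.3],[[-100,0.5,1],[0,0,0.1],0.3]]'
python3 - <<'E'
from h import *
go([.4870,.1999,.2347],75.75-180)
grab('scene','s4');a=cv2.imread('pics/s4.png');z=ld('s4');p=proj(z,[.49,.22,.06]);print(p)
u,v=int(p[0]),int(p[1]);cv2.imwrite('pics/s4b.png',cv2.resize(a[v-45:v+45,u-60:u+60],(800,600),interpolation=cv2.INTER_CUBIC))
E
```

```text
t: 8.68
tcp_pos: [0.4865, 0.1993, 0.2346]
eef_rot: [[-0.246, -0.969, -0.0], [-0.969, 0.246, -0.0], [0.0, 0.0, -1.0]]
ft_force: [0.1, -0.1, -5.1]
opening: 0.52
finger_force: 30.0
t 8.68 shift [-0.7 -0.4 -0.1] turn [ 0.02 -0.02 -0.01] rows>= 0.013324736234016678 0.0030949343595057964
[329.30186903 239.45600085]
```

View pics/s4b.png

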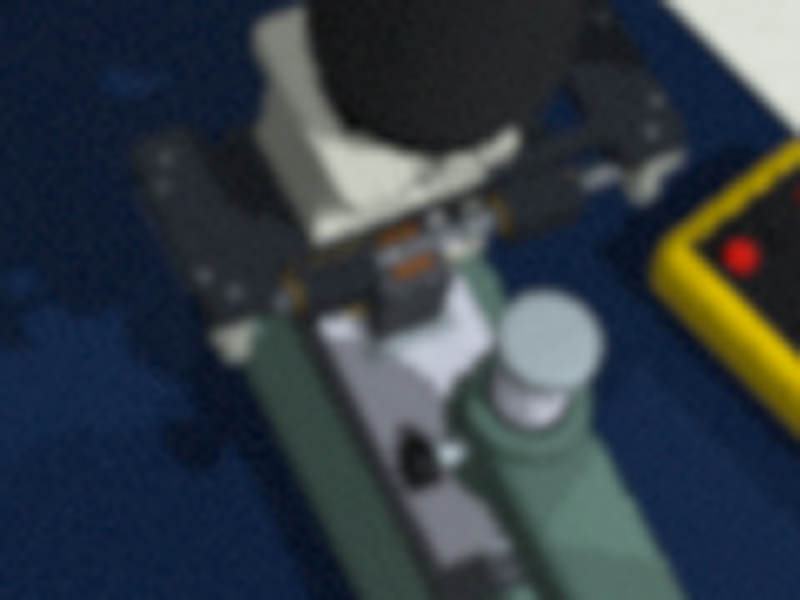

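The plate is under the boss over the bed, so I lower it while checking the force.

```bash
python3 -m inch '[[[-0.5,-0.3,4],[0,0,0],0.3],[[-0.5,-0.3,7],[0,0,0],0.3],[[-0.5,-0.3,9],[0,0,0],0.3],[[-0.5,-0.3,11],[0,0,0],0.3],[[-0.5,-0.3,11],[0,0,0],0.3]]'
python3 -c "
from h import *
go([.4870,.1999,.2187],75.75-180)"
```

```text
t: 9.35
tcp_pos: [0.4871, 0.2003, 0.2235]
eef_rot: [[-0.246, -0.969, -0.0], [-0.969, 0.246, -0.0], [0.0, 0.0, -1.0]]
ft_force: [0.6, 0.8, -4.7]
opening: 0.525
finger_force: 30.0
t 9.35 shift [ 0.4 -0.   4.8] turn [ 0.01 -0.02  0.03] rows>= 0.0762987242650843 0.003321860000410034
```

```bash
python3 -m inch '[[[0,0,2],[0,0,0],0.3],[[0,0,4],[0,0,0],0.3],[[0,0,5],[0,0,0],0.3],[[0,0,5],[0,0,0],0.3]]'
python3 -c "
from h import *
s=manip.sense();print(s['tcp_pos'],s['ft_force'],s['wrist_torque'])"
```

```text
t: 9.85
tcp_pos: [0.4872, 0.2004, 0.2187]
eef_rot: [[-0.246, -0.969, 0.0], [-0.969, 0.246, 0.0], [-0.0, -0.0, -1.0]]
ft_force: [-0.0, -1.1, -4.8]
opening: 0.523
finger_force: 30.0
[0.48715171 0.20035036 0.21868859] [-0.02455446 -1.07842677 -4.77156905] [ 0.11237171 -0.01905837 -0.02363136]
```

```bash
python3 -m inch '[[[0,0,0.7],[0,0,0],0.3],[[0,0,1.2],[0,0,0],0.3],[[0,0,1.2],[0,0,0],0.3]]'
python3 -m inch '[[[0,0,0],[0,0,0],0.7],[[0,0,0],[0,0,0],0.8],[[0,0,0],[0,0,0],0.85],[[0,0,0],[0,0,0],0.85]]'
python3 -m inch '[[[0,0,-40],[0,0,0],0.85],[[0,0,-80],[0,0,0],0.85],[[30,0,-130],[0,0,0],0.85],[[60,0,-160],[0,0,0],0.85],[[60,0,-160],[0,0,0],0.85],[[60,0,-160],[0,0,0],0.85]]'
python3 - <<'E'
from h import *
grab('wrist','w5');a=cv2.imread('pics/w5.png');cv2.imwrite('pics/w5b.png',cv2.resize(a[140:365,110:410],(800,600),interpolation=cv2.INTER_CUBIC))
z=ld('w5');P=cloud(z);x=np.array([.2462,.9692]);y=np.array([-.9692,.2462]);o=np.array([.5025,.2627])+.033*x
for X,Y in((-120,25),(-120,-25),(-60,20),(-60,-20),(-45,0),(-50,22),(-50,-22),(-33,0)):
    q=o+X/1e3*x+Y/1e3*y; u,v=proj(z,[*q,.035]).round().astype(int); print(X,Y,u,v,np.nanmedian(P[v-1:v+2,u-1:u+2,2]).round(4))
E
```

```text
t: 10.22
tcp_pos: [0.4871, 0.2003, 0.2186]
eef_rot: [[-0.245, -0.969, 0.001], [-0.969, 0.245, 0.0], [-0.0, -0.0, -1.0]]
ft_force: [-5.3, -2.5, 10.4]
opening: 0.524
finger_force: 30.0
t: 10.72
tcp_pos: [0.4872, 0.2003, 0.2174]
eef_rot: [[-0.246, -0.969, 0.0], [-0.969, 0.246, 0.0], [-0.0, -0.0, -1.0]]
ft_force: [0.0, -0.2, 0.0]
opening: 0.838
finger_force: 0.0
t: 11.48
tcp_pos: [0.4723, 0.1421, 0.3772]
eef_rot: [[-0.246, -0.969, -0.0], [-0.969, 0.246, 0.0], [-0.0, 0.0, -1.0]]
ft_force: [0.6, -0.3, -0.5]
opening: 0.848
finger_force: 0.0
-120 25 278 204 0.035
-120 -25 232 204 0.0345
-60 20 272 254 0.0741
-60 -20 237 254 0.0738
-45 0 255 265 0.0833
-50 22 274 261 0.035
-50 -22 236 261 0.0347
-33 0 255 274 0.2786
```

View pics/w5b.png

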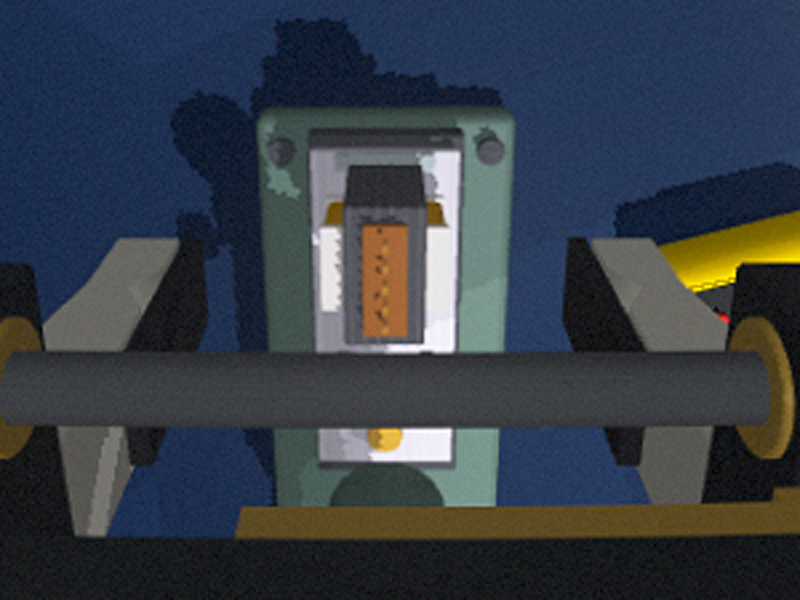

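The plate is seated: its top reads 35 mm at every visible point and the stud is toward the punch. Next is the mallet.

Run:
```python
from h import *
z=ld('top');P=cloud(z);q=P[(P[...,2]>.047)&(P[...,2]<.065)&(P[...,0]>.37)&(P[...,0]<.53)&(abs(P[...,1]+.02)<.06)]
c,s=q[:,:2].mean(0),np.linalg.svd(q[:,:2]-q[:,:2].mean(0))[2][0]; s*=np.sign(s[0]);yaw=np.degrees(np.arctan2(s[1],s[0]))
hd=P[(P[...,2]>.077)&(P[...,2]<.09)&(abs(P[...,0]-.55)<.05)&(abs(P[...,1]+.055)<.05)];hc=(hd.max(0)+hd.min(0))/2
t=(hc[:2]-c)@s;H=c+t*s;L=(q[:,:2]-H)@s
print(len(q),yaw,hc,np.ptp(hd,0),'off',np.cross(s,hc[:2]-c),'H',H,'end',L.min(),'ztop',np.median(q[:,2]))
g=H-.052*s;print('grip',g)
go([*g,.32],yaw-180);go([*g,.205],yaw-180)
```

```text
535 -18.70970163933546 [ 0.55219464 -0.0512927   0.08230177] [0.04620261 0.04775052 0.00990463] off 0.00035088977982059705 H [ 0.55208208 -0.05162505] end -0.18763810091422636 ztop 0.05503323728834686
grip [ 0.50282997 -0.03494483]
t 11.53 shift [164.3 -73.2  56.8] turn [ 0.000e+00 -6.000e-02  9.448e+01] rows>= 3.0174450002221995 8.829554016438635
t 11.53 shift [164.2 -73.3 171.8] turn [ 0.000e+00 -6.000e-02  9.448e+01] rows>= 3.978843231250575 8.829554016438635<stdin>:6: DeprecationWarning: Arrays of 2-dimensional vectors are deprecated. Use arrays of 3-dimensional vectors instead. (deprecated in NumPy 2.0)
```

```bash
python3 -m inch '[[[60,-27,0],[0,0,10],0.85],[[100,-50,0],[0,0,20],0.85],[[164,-73,0],[0,0,94.5],0.85],[[164,-73,0],[0,0,94.5],0.85],[[164,-73,0],[0,0,94.5],0.85],[[164,-73,0],[0,0,94.5],0.85],[[164,-73,0],[0,0,94.5],0.85],[[164,-73,0],[0,0,94.5],0.85],[[164,-73,57],[0,0,94.5],0.85],[[164,-73,57],[0,0,94.5],0.85],[[164,-73,57],[0,0,94.5],0.85],[[164,-73,57],[0,0,94.5],0.85],[[164,-73,57],[0,0,94.5],0.85]]'
python3 - <<'E'
from h import *
go([.5028,-.0349,.205],-18.7-180)
E
```

```text
t: 13.15
tcp_pos: [0.5032, -0.0346, 0.3217]
eef_rot: [[-0.947, 0.32, 0.002], [0.32, 0.947, 0.0], [-0.002, 0.001, -1.0]]
ft_force: [0.0, 0.5, 0.1]
opening: 0.849
finger_force: 0.0
t 13.15 shift [  0.5  -0.5 116.7] turn [0.06 0.1  0.04] rows>= 1.8668335400915066 0.011615543013379888
```

```bash
python3 -m inch '[[[0,0,40],[0,0,0],0.85],[[0,0,80],[0,0,0],0.85],[[0,0,105],[0,0,0],0.85],[[0,0,116],[0,0,0],0.85],[[0,0,116],[0,0,0],0.85],[[0,0,116],[0,0,0],0.5],[[0,0,116],[0,0,0],0.15],[[0,0,116],[0,0,0],0.15],[[0,0,116],[0,0,0],0.15],[[0,0,116],[0,0,0],0.15],[[0,0,116],[0,0,0],0.15],[[0,0,116],[0,0,0],0.15]]'
python3 -m inch '[[[0,0,-15],[0,0,0],0.15],[[0,0,-60],[0,0,0],0.15],[[0,0,-120],[0,0,0],0.15],[[0,0,-180],[0,0,0],0.15],[[0,0,-240],[0,0,0],0.15],[[0,0,-280],[0,0,0],0.15],[[0,0,-280],[0,0,0],0.15],[[0,0,-280],[0,0,0],0.15],[[0,0,-280],[0,0,0],0.15]]'
python3 - <<'E'
from h import *
s=manip.sense();print(s['tcp_pos'],s['wrist_torque'],s['joint_pos'])
x=np.array([np.cos(np.radians(-18.7)),np.sin(np.radians(-18.7))]);p=np.array([.5108,.295])-.052*x
print(p);go([*p,s['tcp_pos'][2]],-198.7)
grab('wrist','w6');cv2.imwrite('pics/w6b.png',cv2.resize(ld('w6')['im'],(800,600)))
E
```

```text
t: 14.65
tcp_pos: [0.5027, -0.0348, 0.2045]
eef_rot: [[-0.947, 0.321, -0.0], [0.321, 0.947, -0.0], [0.0, -0.0, -1.0]]
ft_force: [-1.1, -0.7, 1.7]
opening: 0.273
finger_force: 29.8
t: 15.78
tcp_pos: [0.5024, -0.0348, 0.4828]
eef_rot: [[-0.947, 0.321, -0.003], [0.321, 0.947, -0.0], [0.003, -0.001, -1.0]]
ft_force: [0.5, 0.4, -4.7]
opening: 0.268
finger_force: 30.0
[ 0.5024121  -0.03475188  0.48281425] [ 0.12486037  0.03448962 -0.04319824] [ 1.84152858e+01  1.69994531e+00 -1.29526565e+01 -3.39147222e-02
 -7.55291246e+01 -1.27139888e+02]
[0.46154507 0.31167188]
t 15.78 shift [150.  314.9  -0. ] turn [-0.08 -0.16 -0.03] rows>= 5.581214942895951 0.01753415364067399
```

View pics/w6b.png

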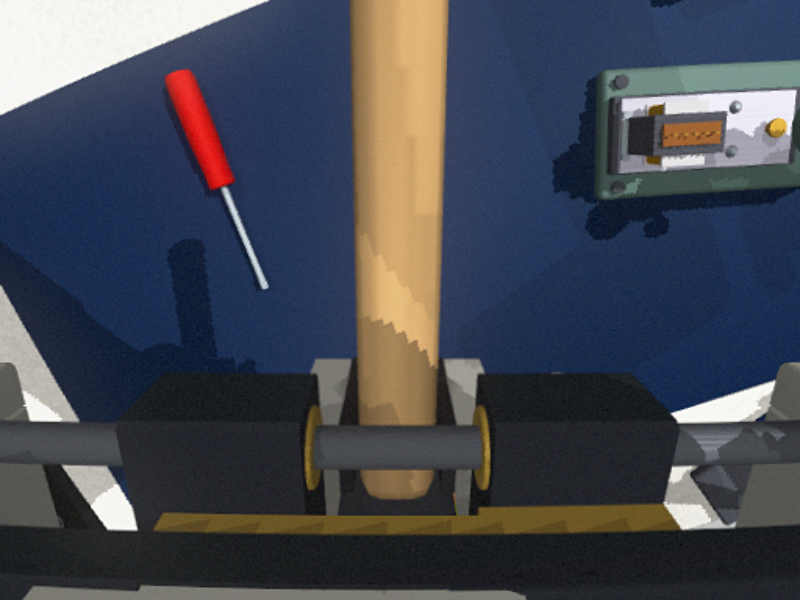

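The mallet is held level behind the wrist, and both pegs show through the plate holes at (735,106) and (731,151). I check for droop and compute the strike pose.

Run:
```python
from h import *
z=ld('w6');P=cloud(z);s=manip.sense()
T=(P-s['tcp_pos'])@np.array(s['eef_rot'])
q=T[(abs(T[...,1])<.006)&(T[...,2]>.12)&(T[...,2]<.18)&(T[...,0]>.03)&(T[...,0]<.13)]
f=np.polyfit(q[:,0],q[:,2],1);print(len(q),'slope deg',np.degrees(np.arctan(f[0])),'z at 0',f[1],'xmax',T[(abs(T[...,1])<.006)&(T[...,2]>.12)&(T[...,2]<.18)][:,0].max())
y=11.3;x=np.array([np.cos(np.radians(y)),np.sin(np.radians(y))]);p=np.array([.5108,.295])-.052*x
go([*p,s['tcp_pos'][2]],y-180)
```

```text
6514 slope deg -0.8436154719098297 z at 0 0.1491321527481972 xmax 0.11312007921650628
t 15.82 shift [ 1.431e+02  2.889e+02 -1.000e-01] turn [ -0.04  -0.16 -30.04] rows>= 5.158821349645984 2.8071393193335474
```

```bash
python3 -m inch '[[[20,40,0],[0,0,-4],0.15],[[50,100,0],[0,0,-12],0.15],[[80,160,0],[0,0,-20],0.15],[[105,212,0],[0,0,-26],0.15],[[128,258,0],[0,0,-30],0.15],[[140,282,0],[0,0,-30],0.15],[[143,289,0],[0,0,-30],0.15],[[143,289,0],[0,0,-30],0.15],[[143,289,0],[0,0,-30],0.15],[[143,289,0],[0,0,-30],0.15]]'
python3 - <<'E'
from h import *
s=manip.sense();print(s['joint_pos'])
go([.4598,.2848,.3975],11.3-180)
z=ld('top');P=cloud(z);q=P[(P[...,2]>.19)&(P[...,2]<.2)&(abs(P[...,0]-.51)<.03)&(abs(P[...,1]-.294)<.03)];print('cap',(q.max(0)+q.min(0))/2,np.median(q[:,2]))
E
```

```text
t: 17.08
tcp_pos: [0.4604, 0.2839, 0.4846]
eef_rot: [[-0.981, -0.194, 0.0], [-0.194, 0.981, 0.0], [-0.0, 0.0, -1.0]]
ft_force: [-0.0, 0.3, -4.9]
opening: 0.272
finger_force: 30.0
[ 5.24284721e+01  5.35374622e+00 -8.78134678e+00  3.89046210e-03
 -7.58531649e+01 -1.31229107e+02]
t 17.07 shift [ 0.4  1.  87.1] turn [ 0.    0.01 -0.1 ] rows>= 1.3942209687980363 0.009387309812458453
cap [0.510298   0.29521091 0.19484227] 0.19505199983897847
```

```bash
python3 -m inch '[[[0,1,57],[0,0,0],0.15],[[0,1,119],[0,0,0],0.15],[[0,1,60],[0,0,0],0.15],[[0,1,0],[0,0,0],0.15],[[0,1,0],[0,0,0],0.15],[[0,1,0],[0,0,0],0.15]]'
python3 - <<'E'
from h import *
go([.4598,.2848,.3975],11.3-180)
grab('scene','s7');grab('wrist','w7')
z=ld('w7');P=cloud(z);s=manip.sense();T=(P-s['tcp_pos'])@np.array(s['eef_rot'])
q=T[(abs(T[...,1])<.006)&(T[...,2]>.12)&(T[...,2]<.18)&(T[...,0]>.03)&(T[...,0]<.13)]
f=np.polyfit(q[:,0],q[:,2],1);print('slope deg',np.degrees(np.arctan(f[0])),f[1])
E
```

```text
t: 17.82
tcp_pos: [0.4598, 0.2851, 0.4841]
eef_rot: [[-0.981, -0.195, -0.001], [-0.195, 0.981, 0.001], [0.0, 0.001, -1.0]]
ft_force: [0.2, -0.4, -5.9]
opening: 0.273
finger_force: 30.0
t 17.82 shift [-0.  -0.4 86.6] turn [ 0.04 -0.03 -0.08] rows>= 1.385660905373264 0.008897890222166405
slope deg 4.561428863001856 0.1455807334375087
```

Run:
```python
from h import *
s=manip.sense();R=np.array(s['eef_rot']);z=dict(ld('w7'));M0=z['M'].copy()
st=np.array([.5108,.295,.042])
for sh in([21,-322,0],[100,-200,0],[150,-180,0],[180,-120,0],[120,-150,0],[200,-150,0],[100,-250,0]):
    M=M0.copy();M[:3,3]+=R@np.array(sh)/1000;z['M']=M
    # line of sight height over boss edge
    d=M[:3,3]-st;xs=np.array([.2462,.9692]);back=-(d[:2]@xs)
    print(sh,proj(z,st),'stud LOS elev when 23mm toward -x: ',.042+d[2]*(.023/back) if back>0 else None)
```

```text
[21, -322, 0] [475.25574633 203.39333833] stud LOS elev when 23mm toward -x:  0.06917314566874275
[100, -200, 0] [386.76462776 253.19780702] stud LOS elev when 23mm toward -x:  0.07654603126305178
[150, -180, 0] [369.80914163 281.97240676] stud LOS elev when 23mm toward -x:  0.07613225472831894
[180, -120, 0] [329.97138445 298.76557114] stud LOS elev when 23mm toward -x:  0.08192841777087348
[120, -150, 0] [352.65486829 265.27937269] stud LOS elev when 23mm toward -x:  0.08171285687890104
[200, -150, 0] [347.5798737 308.9769059] stud LOS elev when 23mm toward -x:  0.07682032214260488
[100, -250, 0] [419.0343866  252.74717956] stud LOS elev when 23mm toward -x:  0.0717648170816898
```

```bash
python3 -m inch '[[[5,-40,0],[0,0,0],0.15],[[10,-100,0],[0,0,0],0.15],[[15,-160,0],[0,0,0],0.15],[[20,-215,0],[0,0,0],0.15],[[20,-250,0],[0,0,0],0.15],[[20,-250,0],[0,0,0],0.15],[[20,-250,0],[0,0,0],0.15]]'
python3 - <<'E'
from h import *
grab('wrist','w8');z=ld('w8');P=cloud(z)
p=proj(z,[.5108,.295,.042]).round().astype(int);print(p)
u,v=p
print((P[v-9:v+10,u-12:u+13:2,2]*1000).round(0))
cv2.imwrite('pics/w8b.png',cv2.resize(z['im'][v-40:v+20,u-60:u+20],(800,600),interpolation=cv2.INTER_CUBIC))
E
```

```text
t: 18.8
tcp_pos: [0.4892, 0.0367, 0.4835]
eef_rot: [[-0.981, -0.195, -0.002], [-0.195, 0.981, -0.0], [0.002, -0.0, -1.0]]
ft_force: [0.6, 1.2, -5.6]
opening: 0.273
finger_force: 30.0
[428 203]
[[ 34.  36.  35.  35.  36.  35.  35.  34.  34.  35.  35.  35.  35.]
 [ 35.  34.  34.  36.  35.  37.  36.  34.  34.  33.  35.  36.  35.]
 [ 36.  35.  34.  36.  36.  35.  35.  36.  34.  35.  34.  36.  35.]
 [ 35.  36.  34.  35.  36.  36.  34.  35.  36.  35.  36.  37.  35.]
 [ 36.  35.  35.  36.  36.  38.  36.  35.  36.  35.  35.  34.  36.]
 [ 34.  36.  35.  37.  39.  39.  38.  34.  35.  35.  34.  35.  35.]
 [ 37.  35.  35.  36.  40.  40.  38.  38.  36.  33.  34.  34.  36.]
 [ 37.  37.  35.  39.  40.  40.  39.  38.  35.  35.  35.  35.  88.]
 [ 35.  35.  34.  39.  39.  38.  38.  38.  35.  36.  35.  34.  90.]
 [ 35.  35.  35.  38.  37.  39.  39.  39.  34.  nan  34.  88.  94.]
 [ 34.  34.  34.  38.  39.  41.  40.  39.  36.  35.  88.  91.  93.]
 [ 35.  34.  34.  39.  40.  39.  39.  38.  36.  36.  92.  94.  94.]
 [ 36.  33.  35.  35.  39.  39.  37.  35.  35.  88.  92.  95.  96.]
 [ 35.  35.  35.  33.  35.  38.  35.  37.  35.  90.  94.  97.  98.]
 [ 34.  36.  35.  33.  35.  35.  34.  35.  34.  91.  94.  97. 100.]
 [ 34.  36.  36.  35.  35.  35.  34.  34.  90.  92.  95.  98. 102.]
 [ 34.  35.  35.  35.  35.  35.  35.  37.  91.  94.  96. 100. 102.]
 [ 35.  33.  35.  36.  35.  34.  36.  34.  90.  94.  97. 100. 103.]
 [ 35.  35.  35.  36.  34.  34.  36.  34.  92.  96. 100. 103. 106.]]
```

View pics/w8b.png

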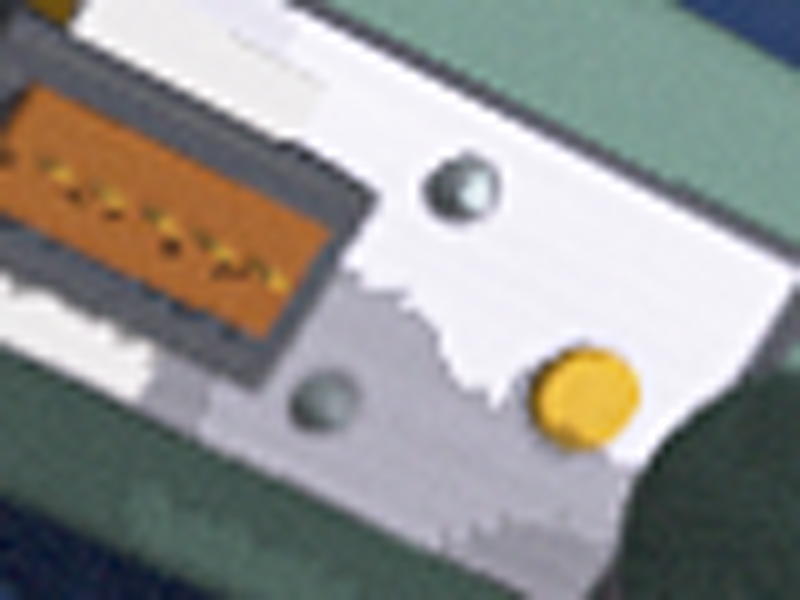

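The stud head top reads 39.0 mm against the plate at 35.0 mm. Its 4 mm head is therefore down on the plate, fully home after one blow, and both pegs show through the holes. The mallet turned about 5° in the grip, so I level it before laying it back at its old place.

Run:
```python
from h import *
z=ld('w8');P=cloud(z);s=manip.sense();R=np.array(s['eef_rot']);T=(P-s['tcp_pos'])@R
q=T[(abs(T[...,1])<.006)&(T[...,2]>.12)&(T[...,2]<.19)&(T[...,0]>.03)&(T[...,0]<.13)]
th=np.degrees(np.arctan(np.polyfit(q[:,0],q[:,2],1)[0]))+.4;print('tilt',th)
Rt=Rd(-198.7)@Ro.from_euler('y',th,degrees=True).as_matrix()
for h in(.07,0):
  g=np.array([.5027,-.0348,.0455+h]);p=g-.159*Rt[:,2]
  print(p,(R.T@(p-s['tcp_pos'])*1000).round(1),np.degrees(Ro.from_matrix(R.T@Rt).as_rotvec()).round(2))
```

```text
tilt 4.880585531795629
[ 0.51551349 -0.03913713  0.27392349] [-11.2 -79.9 209.7] [-1.31  4.69 29.96]
[ 0.51551349 -0.03913713  0.20392349] [-11.3 -79.9 279.7] [-1.31  4.69 29.96]
```

```bash
python3 -m inch '[[[-4,-25,0],[-0.4,1.5,10],0.15],[[-8,-55,0],[-0.9,3,20],0.15],[[-11,-80,0],[-1.3,4.7,30],0.15],[[-11,-80,20],[-1.3,4.7,30],0.15],[[-11,-80,70],[-1.3,4.7,30],0.15],[[-11,-80,130],[-1.3,4.7,30],0.15],[[-11,-80,180],[-1.3,4.7,30],0.15],[[-11,-80,210],[-1.3,4.7,30],0.15],[[-11,-80,210],[-1.3,4.7,30],0.15],[[-11,-80,210],[-1.3,4.7,30],0.15]]'
python3 - <<'E'
from h import *
grab('wrist','w9');P=cloud(ld('w9'));s=manip.sense();y=np.radians(-18.7);g=np.array([.5027,-.0348])
D=P[...,:2]-g;a=D@np.array([-np.cos(y),-np.sin(y)]);b=D@np.array([-np.sin(y),np.cos(y)])
q=(abs(b)<.006)&(a>.03)&(a<.125)&(P[...,2]>.09)&(P[...,2]<.17)
f=np.polyfit(a[q],P[q][:,2],1);print(q.sum(),'handle tilt',np.degrees(np.arctan(f[0])),'top z at grip',f[1],s['tcp_pos'])
E
```

```text
t: 20.1
tcp_pos: [0.5166, -0.0388, 0.2757]
eef_rot: [[-0.944, 0.32, -0.078], [0.319, 0.947, 0.027], [0.082, 0.001, -0.997]]
ft_force: [0.7, 0.2, -2.8]
opening: 0.271
finger_force: 30.0
6175 handle tilt 0.28724664518958276 top z at grip 0.1302969019346227 [ 0.51661129 -0.03895302  0.27606798]
```

```bash
python3 -m inch '[[[-2.5,0,30],[0,0,0],0.15],[[-4.5,0,55],[0,0,0],0.15],[[-5.5,0,66],[0,0,0],0.15],[[-5.8,0,70],[0,0,0],0.15],[[-5.8,0,70],[0,0,0],0.15],[[-5.8,0,70],[0,0,0],0.15]]'
```

```text
t: 20.9
tcp_pos: [0.516, -0.0394, 0.2051]
eef_rot: [[-0.944, 0.321, -0.078], [0.32, 0.947, 0.028], [0.083, 0.001, -0.997]]
ft_force: [0.9, 0.3, -4.5]
opening: 0.273
finger_force: 30.0
```

```bash
python3 -m inch '[[[-0.1,0,1],[0,0,0],0.15],[[-0.2,0,2],[0,0,0],0.15],[[-0.2,0,2],[0,0,0],0.15]]'
```

```text
t: 21.28
tcp_pos: [0.5156, -0.0395, 0.2022]
eef_rot: [[-0.944, 0.321, -0.079], [0.32, 0.947, 0.028], [0.084, 0.001, -0.996]]
ft_force: [-0.7, 0.7, -4.3]
opening: 0.276
finger_force: 30.0
```

```bash
python3 -m inch '[[[-0.1,0,1],[0,0,0],0.15],[[-0.2,0,2],[0,0,0],0.15],[[-0.2,0,2],[0,0,0],0.15]]'
```

```text
t: 21.65
tcp_pos: [0.5155, -0.0394, 0.2009]
eef_rot: [[-0.944, 0.321, -0.079], [0.32, 0.947, 0.028], [0.084, 0.001, -0.996]]
ft_force: [-4.2, 1.1, 7.7]
opening: 0.275
finger_force: 30.0
```

Contact made: the force is up about 12 N. I release, retreat straight up, and look.

```bash
python3 -m inch '[[[0,0,0],[0,0,0],0.3],[[0,0,0],[0,0,0],0.5],[[0,0,0],[0,0,0],0.7],[[0,0,0],[0,0,0],0.85],[[0,0,0],[0,0,0],0.85],[[2,0,-25],[0,0,0],0.85],[[5,0,-60],[0,0,0],0.85],[[10,0,-120],[0,0,0],0.85],[[15,0,-180],[0,0,0],0.85],[[100,0,-200],[0,0,0],0.85],[[150,0,-200],[0,0,0],0.85],[[150,0,-200],[0,0,0],0.85],[[150,0,-200],[0,0,0],0.85]]'
python3 - <<'E'
from h import *
grab('scene','s10');P=cloud(ld('s10'))
grab('top','t10');P0=cloud(ld('top'));P1=cloud(ld('t10'))
y=np.radians(-18.7)
for n,P in(('scene',cloud(ld('s10'))),('top',P1)):
  D=P[...,:2]-np.array([.552,-.0516]);a=D@np.array([np.cos(y),np.sin(y)]);b=D@np.array([-np.sin(y),np.cos(y)])
  for lo,hi in((-.02,.02),(-.09,-.05),(-.18,-.14)):
    q=(abs(b)<.009)&(a>lo)&(a<hi)&(P[...,2]<.1); print(n,lo,q.sum(),np.nanmedian(P[q][:,2]).round(4),P[q][:,2].std().round(4))
cv2.imwrite('pics/s10b.png',cv2.resize(ld('s10')['im'],(800,600)))
E
```

```text
t: 23.28
tcp_pos: [0.3895, 0.0032, 0.4128]
eef_rot: [[-0.944, 0.32, -0.077], [0.319, 0.947, 0.028], [0.082, 0.002, -0.997]]
ft_force: [-0.4, 0.6, 0.1]
opening: 0.855
finger_force: 0.0
scene -0.02 77 0.0809 0.0023
scene -0.09 131 0.0511 0.0266
scene -0.18 118 0.0525 0.0272
top -0.02 102 0.0818 0.0079
top -0.09 0 nan nan
top -0.18 0 nan nan
  return np.nanmean(a, axis, out=out, keepdims=keepdims)
  ret = _var(a, axis=axis, dtype=dtype, out=out, ddof=ddof,
  arrmean = um.true_divide(arrmean, div, out=arrmean,
  ret = ret.dtype.type(ret / rcount)
```

View pics/s10b.png

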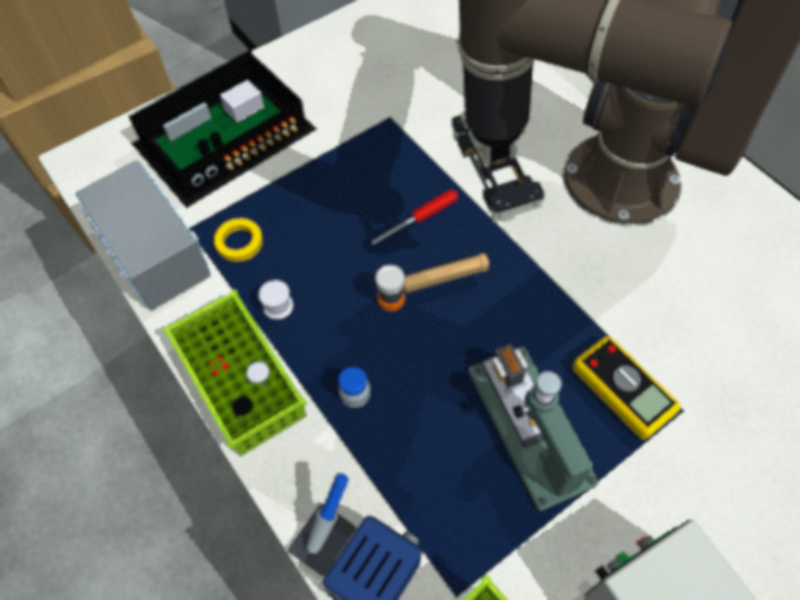

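The mallet stands level where it started, with its head at (391,285). The transformer is seated in the tool, and the other things on the bench have not moved. I hand the job in.

```bash
python3 -c "
from plant import manip
print(manip.finish_job())"
```

```text
the job is handed in; nothing more can be done
None
```

The job is handed in at about 23 s: the plate sits flat on both pegs, one mallet blow drove the stud home (head top measured 4.0 mm above the plate), and the mallet stands back in its original place on the mat with nothing else moved.

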